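# Sort the dessert cutlery into its trays

### The job

The dessert cutlery is lying mixed up on the Christmas table: two cake forks, a teaspoon and a dessert knife. Sort it back into the wooden trays: lay each piece lengthwise, down inside the tray that already holds pieces of its own kind (either way round, on top of another piece of its kind if need be). Do not tip over the white votive cup that stands among them.

Things in the scene. Friction and masses are not known exactly. Their poses are not given: they have to be found in the camera images.
- fork_a: Cake fork with four tines, 150 mm long, head 21 mm wide. Loose, about 45 g, lies face up. Rectangular dark wood handle, 13 mm wide, 10 mm high, from the origin to the -x end; steel neck and tines (up to 11 mm high) to the +x end. Origin: mid-length, at the underside; x along the piece towards the head, z up. Grip across the handle at about x = -18 mm (near the centre of mass).
- fork_b: Second cake fork, same as fork_a, four tines, 150 mm long, head 21 mm wide. Loose, about 45 g, lies face up. Rectangular dark wood handle, 13 mm wide, 10 mm high, from the origin to the -x end; steel neck and tines (up to 11 mm high) to the +x end. Origin: mid-length, at the underside; x along the piece towards the head, z up. Grip across the handle at about x = -18 mm (near the centre of mass).
- spoon: Teaspoon with an egg-shaped bowl, 140 mm long, bowl 30 mm wide. Loose, about 45 g, lies face up. Rectangular dark wood handle, 13 mm wide, 10 mm high, from the origin to the -x end; steel neck and bowl (up to 12 mm high) to the +x end. Origin: mid-length, at the underside; x along the piece towards the head, z up. Grip across the handle at about x = -18 mm (near the centre of mass).
- knife: Dessert knife with a flat blade lying on its side, 165 mm long, blade 16 mm wide. Loose, about 55 g, lies face up. Rectangular dark wood handle, 13 mm wide, 10 mm high, from the origin to the -x end; steel blade (up to 5 mm high) to the +x end. Origin: mid-length, at the underside; x along the piece towards the head, z up. Grip across the handle at about x = -18 mm (near the centre of mass).
- fork_tray: Open wooden tray, fixed: outside 200 (x) by 118 (y) by 38 mm high, walls and floor 5 mm thick. Two forks lie in it, fixed, one on the other, along the -y wall (y -52 to -15 mm, up to 29 mm high); the floor from y = -13 to +54 mm is free: lay a piece along x at about y = +20 mm, or on top of another laid there. Origin: centre of the underside; x along its length, z up.
- spoon_tray: Open wooden tray, fixed: outside 200 (x) by 118 (y) by 38 mm high, walls and floor 5 mm thick. Two teaspoons lie in it, fixed, one on the other, along the -y wall (y -52 to -15 mm, up to 29 mm high); the floor from y = -13 to +54 mm is free: lay a piece along x at about y = +20 mm, or on top of another laid there. Origin: centre of the underside; x along its length, z up.
- knife_tray: Open wooden tray, fixed: outside 200 (x) by 118 (y) by 38 mm high, walls and floor 5 mm thick. Two knives lie in it, fixed, one on the other, along the -y wall (y -52 to -15 mm, up to 29 mm high); the floor from y = -13 to +54 mm is free: lay a piece along x at about y = +20 mm, or on top of another laid there. Origin: centre of the underside; x along its length, z up.
- votive: White porcelain votive cup standing among the cutlery, 64 mm wide, 45 mm high, open at the top, loose, about 180 g. Origin: centre of its underside; z up.
Things that resemble listed ones, but are neither listed nor needed, are in the scene too. Leave any pink look-alike of the spoon_tray alone.

How it is judged:
At the end, for the whole second after the job is handed in: Each piece lies in the tray of its own kind, between the walls: mid-length within 30 mm (spoon 35, knife 24) of the tray's middle along it, underside below 37 mm over the tray's, within 0.5 rad of the tray's length and 0.35 rad of level, either way round, released and at rest (x of fork_a in the frame of fork_tray between -0.03 and 0.03 m and y of fork_a in the frame of fork_tray between -0.054 and 0.054 m and z of each of fork_a, fork_b in the frame of fork_tray below 0.037 m and angle between fork_a's own x axis and vertical between 1.22 and 1.92 rad and angle between the x axis of each of fork_a, fork_b and the x axis of fork_tray, either way round below 0.5 rad and linear speed of each of fork_a, fork_b, spoon, knife below 0.02 m/s and angular speed of each of fork_a, fork_b, spoon, knife below 0.2 rad/s and x of fork_b in the frame of fork_tray between -0.03 and 0.03 m and y of fork_b in the frame of fork_tray between -0.054 and 0.054 m and angle between fork_b's own x axis and vertical between 1.22 and 1.92 rad and x of spoon in the frame of spoon_tray between -0.035 and 0.035 m and y of spoon in the frame of spoon_tray between -0.054 and 0.054 m and z of spoon in the frame of spoon_tray below 0.037 m and angle between spoon's own x axis and vertical between 1.22 and 1.92 rad and angle between the x axis of spoon and the x axis of spoon_tray, either way round below 0.5 rad and x of knife in the frame of knife_tray between -0.024 and 0.024 m and y of knife in the frame of knife_tray between -0.054 and 0.054 m and z of knife in the frame of knife_tray below 0.037 m and angle between knife's own x axis and vertical between 1.22 and 1.92 rad and angle between the x axis of knife and the x axis of knife_tray, either way round below 0.5 rad); the robot touches nothing.
It fails at once if the votive cup is tipped over (leans more than 0.5 rad) (angle between votive's own z axis and vertical above 0.5 rad).
It also fails if it takes over 104 s, if anything falls off the work surface, if the arm or the gripper's body presses on something with over 40 N, if the wrist force passes 120 N, or if a joint passes its speed limit or range.

### The arm

A 7-joint arm with a two-finger parallel gripper is mounted at the origin on the work surface. World frame = base frame: x ahead of the robot, y to its left, z up, the work surface at z = 0. Lengths are in m, angles in rad, forces in N, time in s.
With the tool pointing down it reaches from about 0.35 to 0.9 m from the base axis. Payload 19.9 kg.
Tool frame: the origin (TCP) lies midway between the tips of the shut fingers; the grasp point (between the pads) lies 19 mm behind it; z points along the fingers, y is the direction in which the jaws open and shut (so a half turn about z gives the same grasp; the last joint's range is limited). The gripper opens to 85 mm and grips with 20 to 120 N. Pads are 22 mm wide; open, the fingers measure 114 mm over their backs; the gripper's body (76 mm by 85 mm) begins 54 mm behind the grasp point. The pads swing forward as they close: fully open they stand 13 mm farther back than shut.
Start: joints at [-1.155, 0.417, -0.01, 1.614, 0.005, 1.111, -0.053], TCP at [0.276, 0.561, 0.231] pointing down, gripper open.
Joint ranges: [-2.81, 2.81], [-0.39, 2.02], [-1.27, 1.25], [0.06, 2.57], [-1.19, 4.33], [0.19, 2], [-2.82, 2.82]. Speed limits (rad/s): [1.89, 1.89, 2.39, 2.39, 3.01, 3.01, 3.01].

### API

Orientations are given as a unit quaternion [x, y, z, w].
In Python, from cell import manip gives the robot as it stands. Calls block until the motion is done:
- manip.movep(position, orientation): joint-space move of the TCP to a pose.
- manip.move_straight(position, feed=0.15, attitude=None): straight line of the TCP; attitude=None keeps the orientation; feed is the mean speed in m/s.
- manip.goto_joints(angles): joint-space move.
- manip.move_gripper(opening, effort=None): opening from 0.0 (shut) to 1.0 (fully open); effort is the grip in N (None keeps the last); returns when the fingers have stopped.
- manip.hold(seconds).
- manip.solve_ik(position, orientation): joint angles nearest the present ones, or None.
- manip.snapshot(name): name is "scene" or "top"; returns a dict with "image" (400x640x3 uint8, red, green, blue), "fovy" (degrees; the focal length in pixels is half the picture's height over the tangent of half this angle, whatever the lens; pixels are square), "cx", "cy" (the principal point, pixels), "world_to_cam" (4x4, takes a point from world to camera coordinates). Camera axes: x right, y up, looking along -z (the intrinsics and any distortion apply to the point x, -y, -z); pixel columns grow to the right and rows downward; lengths in m; the calibration is good to about 2 mm. A picture is of the moment at which its call begins. There is no depth.
A pose or a line that the arm cannot do raises manip.PlanningError and nothing moves.
- manip.hand_in(): hands the job in, once; it reports no verdict.
Readings, each from a call of its own:
- manip.get_clock(): time.
- manip.get_joints(): joint angles.
- manip.get_dq(): joint speeds.
- manip.get_tau(): joint torques, N m.
- manip.get_ee_pos(): TCP position.
- manip.get_ee_rot(): TCP orientation.
- manip.get_contact_force(): force on the tool from outside, world axes, zero at the start.
- manip.get_moment(): the same for the moment, N m.
- manip.get_width(): opening from 0.0 (shut) to 1.0 (fully open).
Only numpy, scipy, OpenCV 4.12 (cv2) and the standard library are available. Lean on these libraries where they do the work, as an engineer would, in place of code of your own. Each camera call takes 0.05 s, during which the arm holds its last target.

## Working session

There is one attempt and no reset: what is moved stays moved. The work goes in short steps, each a Python script; the robot and the scene stay as the last script left them, time stands still between calls to the robot, and variables do not carry over. Pictures are saved under pics/ and viewed, and the job is handed in when it is done.

```bash
mkdir -p pics; ls
python3 - <<'E'
from cell import manip
import cv2
for n in("scene","top"):
    s=manip.snapshot(n); cv2.imwrite(f"pics/{n}0.png",s["image"][:,:,::-1]); print(n,s["fovy"],s["cx"],s["cy"],s["world_to_cam"],[k for k in s if k!='image'],{k:s[k] for k in s if k not in('image','world_to_cam')})
print(manip.get_clock(),manip.get_ee_rot())
E
```

```text
pics
scene 54.80531867927051 316.2591013899423 199.96409944803105 [[ 8.13333155e-01  5.81798204e-01  1.67437231e-04 -3.60417804e-01]
 [-4.40326299e-01  6.15372321e-01  6.53781047e-01  1.66788467e-01]
 [ 3.80265603e-01 -5.31815529e-01  7.56683761e-01 -1.29955988e+00]
 [ 0.00000000e+00  0.00000000e+00  0.00000000e+00  1.00000000e+00]] ['fovy', 'cx', 'cy', 'world_to_cam'] {'fovy': 54.80531867927051, 'cx': 316.2591013899423, 'cy': 199.96409944803105}
top 48.26219997154081 321.2685834528593 194.62247013533175 [[ 0.01350914 -0.99984798 -0.01102326  0.00555603]
 [ 0.99686181  0.01260718  0.07815108 -0.43101809]
 [-0.07800023 -0.01204442  0.99688058 -1.09282613]
 [ 0.          0.          0.          1.        ]] ['fovy', 'cx', 'cy', 'world_to_cam'] {'fovy': 48.26219997154081, 'cx': 321.2685834528593, 'cy': 194.62247013533175}
0.1 [ 2.26879600e-01  9.73922660e-01 -5.41331248e-04 -7.58975838e-05]
```

View pics/scene0.png

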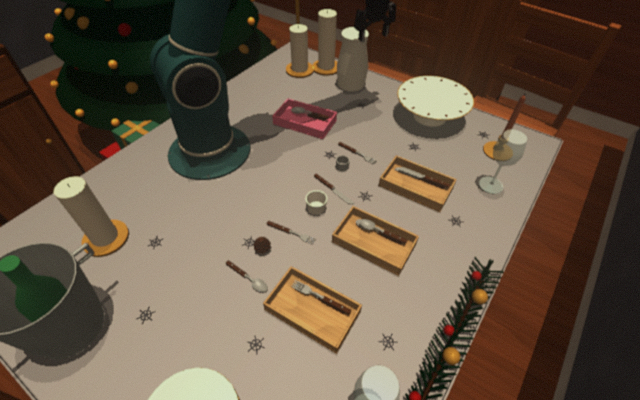

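View pics/top0.png

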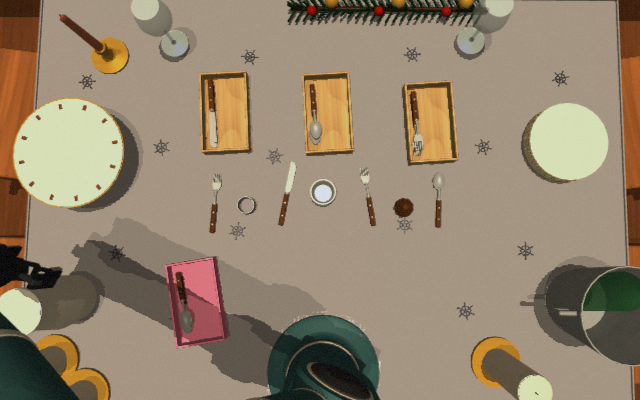

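The top view shows world +x up and +y left. The trays are knife (224,113), spoon (329,113) and fork (430,122). The loose pieces are a fork (214,203), knife (288,195), fork (367,197) and spoon (438,200). The votive is at (322,192), and the ring (247,205) and pinecone (403,207) aren't part of the task.

```bash
cat > h.py <<'E'
import numpy as np, cv2
def cam(s):
    W=np.array(s["world_to_cam"]); f=200/np.tan(np.radians(s["fovy"])/2); return W,f,s["cx"],s["cy"]
def ray(s,uv,z):
    W,f,cx,cy=cam(s); R=W[:3,:3]; t=W[:3,3]; C=-R.T@t
    uv=np.atleast_2d(uv).astype(float)
    d=np.c_[(uv[:,0]-cx)/f,-(uv[:,1]-cy)/f,-np.ones(len(uv))]@R
    k=(z-C[2])/d[:,2]; return (C+k[:,None]*d)[:,:2]
def proj(s,p):
    W,f,cx,cy=cam(s); p=np.atleast_2d(p)@W[:3,:3].T+W[:3,3]
    return np.c_[cx+f*p[:,0]/-p[:,2],cy+f*p[:,1]/p[:,2]]
E
python3 - <<'E'
from cell import manip
from h import *
import pickle
for n in("top","scene"):
    s=manip.snapshot(n); pickle.dump(s,open(n+'.pkl','wb')); im=s["image"]
    hsv=cv2.cvtColor(im,cv2.COLOR_RGB2HSV)
    # trays (light wood)
    for name,m,zz,amin in(("wood",((hsv[...,0]>8)&(hsv[...,0]<22)&(hsv[...,1]>110)&(hsv[...,2]>110)),.038,1500),
                    ("handle",((hsv[...,1]>90)&(hsv[...,2]<125)&((hsv[...,0]<16)|(hsv[...,0]>170))),.010,60)):
        m=m.astype(np.uint8)
        if name=="wood": m=cv2.morphologyEx(m,cv2.MORPH_CLOSE,np.ones((5,5)))
        c,_=cv2.findContours(m,cv2.RETR_EXTERNAL,cv2.CHAIN_APPROX_NONE)
        for k in c:
            a=cv2.contourArea(k)
            if a>amin and a<9000 or (name=="handle" and a>60 and a<400):
                r=cv2.minAreaRect(k); b=cv2.boxPoints(r)
                print(n,name,a,np.round(r[0],1),np.round(r[1],1),"world",np.round(ray(s,r[0],zz),4).tolist(),np.round(ray(s,b,zz),4).tolist())
im=cv2.imread("pics/top0.png")[60:240,190:460]; cv2.imwrite("pics/crop.png",cv2.resize(im,None,fx=2.9,fy=2.9,interpolation=cv2.INTER_CUBIC))
s=pickle.load(open('top.pkl','rb')); print(proj(s,[manip.get_ee_pos()]))
E
```

```text
top wood 3717.0 [429.6 121.2] [79.9 50.5] world [[0.6141, -0.2534]] [[0.7089, -0.184], [0.72, -0.3088], [0.5206, -0.3219], [0.5096, -0.1989]]
top wood 3643.5 [327.1 111.9] [79.5 47.8] world [[0.6346, -0.0006]] [[0.731, 0.0659], [0.7393, -0.0529], [0.5396, -0.0661], [0.5313, 0.051]]
top wood 3622.5 [224.2 110.9] [79.1 49.6] world [[0.6345, 0.2545]] [[0.7318, 0.3235], [0.7381, 0.1997], [0.5386, 0.1866], [0.5322, 0.3087]]
top wood 2659.0 [629.  104.5] [167.  20.] world [[0.661, -0.7426]] [[0.8733, -0.7263], [0.8737, -0.7758], [0.4551, -0.7584], [0.4545, -0.7103]]
top handle 935.5 [196.6 301.2] [81.9 52.8] world [[0.1642, 0.3147]] [[0.251, 0.3993], [0.2742, 0.2705], [0.0787, 0.2313], [0.0559, 0.3582]]
top handle 114.5 [212.8 218. ] [ 5.1 28.4] world [[0.3695, 0.2814]] [[0.3348, 0.29], [0.4055, 0.2855], [0.4044, 0.2728], [0.3337, 0.2773]]
top handle 105.0 [437.5 213.5] [27.  5.] world [[0.388, -0.2783]] [[0.4216, -0.2723], [0.4218, -0.2847], [0.3546, -0.2842], [0.3545, -0.2719]]
top handle 249.5 [403. 207.] [18. 18.] world [[0.4031, -0.1927]] [[0.4253, -0.1703], [0.4259, -0.2151], [0.381,
[... 4389 characters left out ...]
0.808]] [[-0.116, 0.7109], [-0.2405, 0.8793], [-0.1936, 0.9128], [-0.0726, 0.742]]
scene handle 137.0 [124.1  29.3] [13.9 13.3] world [[-0.9513, 0.3666]] [[-1.0246, 0.3718], [-1.0127, 0.4359], [-0.8803, 0.3616], [-0.8936, 0.3016]]
scene handle 715.0 [272.6  31.8] [38.7 28.7] world [[-0.3562, 0.7611]] [[-0.3935, 0.6415], [-0.5508, 0.8829], [-0.3167, 0.8875], [-0.1872, 0.6553]]
scene handle 1104.0 [334.5  14.5] [29. 73.] world [[-0.2207, 1.0868]] [[-0.4777, 1.119], [-0.1594, 1.3469], [0.0092, 1.058], [-0.2756, 0.8541]]
scene handle 315.0 [276.6   1.6] [47.4 15.1] world [[-0.5584, 1.0366]] [[-0.6719, 0.9659], [-0.7784, 1.1269], [-0.4454, 1.1069], [-0.3634, 0.9565]]
[[ 43.83623874 260.08211998]]
```

View pics/crop.png

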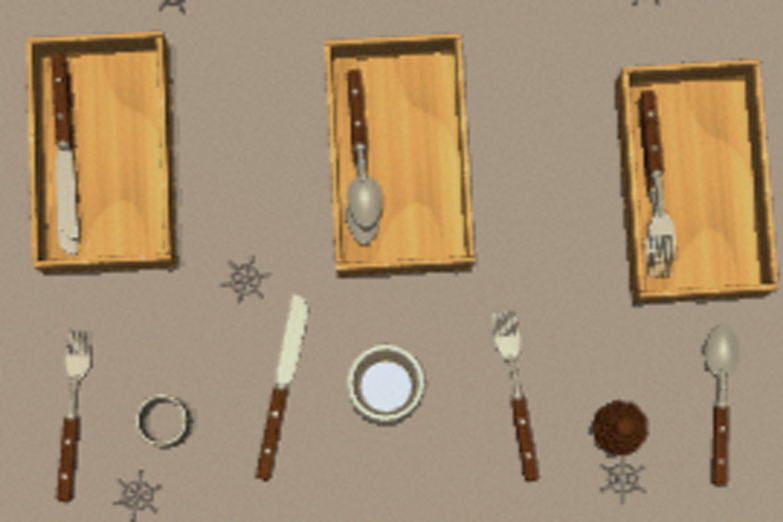

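```bash
cat >> h.py <<'E'
from cell import manip
def quat(th,half=0):
    a=np.pi/2+th/2+half*np.pi/2; return [np.cos(a),np.sin(a),0,0]
#            handle centre, yaw, handle centre->grasp
P={'fork_a':([.3695,.2814],-.064,.0195),'knife':([.3937,.106],-.179,.023),
   'fork_b':([.3917,-.1122],.171,.0195),'spoon':([.388,-.2783],0.0,.017)}
T={'fork':([.615,-.2565],.07),'spoon':([.635,-.0006],.065),'knife':([.635,.257],.055)}
def gp(n):
    c,th,d=P[n]; return np.array(c)+d*np.array([np.cos(th),np.sin(th)]),th
def pp(t,dy=.02):
    c,th=T[t]; u=np.array([np.cos(th),np.sin(th)]); v=np.array([-u[1],u[0]])
    return np.array(c)-.018*u-dy*v,th
H=.14
def pick(n,half=0):
    g,th=gp(n); q=quat(th,half)
    manip.move_gripper(.47,40)
    manip.movep([*g,H],q)
    manip.move_straight([*g,.03],feed=.2); manip.move_straight([*g,.003],feed=.05)
    manip.move_gripper(0.0,40)
    print(n,'width',manip.get_width(),'F',np.round(manip.get_contact_force(),1),'t',manip.get_clock())
    manip.move_straight([*g,H],feed=.2)
    print('lifted width',manip.get_width(),manip.get_ee_pos())
def place(t,half=0,extra=0.,xy=None):
    p,th=pp(t) if xy is None else xy
    manip.movep([*p,H],quat(th,half))
    manip.move_straight([*p,.04+extra],feed=.2); manip.move_straight([*p,.010+extra],feed=.05)
    print('F',np.round(manip.get_contact_force(),1))
    manip.move_gripper(.30); manip.move_straight([*p,H],feed=.2)
    print('placed t',manip.get_clock())
def snap(n,f):
    s=manip.snapshot(n); cv2.imwrite(f,s["image"][:,:,::-1]); return s
E
python3 - <<'E'
from h import *
for n in P:
    g,th=gp(n)
    for h in(0,1,-1):
        j=manip.solve_ik([*g,.003],quat(th,h)); print(n,np.round(g,3),h,None if j is None else np.round(j,2))
for t in T:
    g,th=pp(t)
    for h in(0,):
        j=manip.solve_ik([*g,.01],quat(th,h)); print(t,np.round(g,3),h,None if j is None else np.round(j,2))
E
```

```text
fork_a [0.389 0.28 ] 0 [-0.69  0.53 -0.    2.11  0.    0.5   0.82]
fork_a [0.389 0.28 ] 1 [-1.07  0.58  0.46  2.13 -0.49  0.54 -1.88]
fork_a [0.389 0.28 ] -1 [-1.07  0.58  0.46  2.13 -0.49  0.54 -1.88]
knife [0.416 0.102] 0 [-0.42  0.48  0.13  2.23 -0.14  0.44  1.21]
knife [0.416 0.102] 1 [-0.75  0.53  0.52  2.24 -0.56  0.49 -1.54]
knife [0.416 0.102] -1 [-0.75  0.53  0.52  2.24 -0.56  0.49 -1.54]
fork_b [ 0.411 -0.109] 0 [-0.05  0.48  0.27  2.25 -0.3   0.44  2.2 ]
fork_b [ 0.411 -0.109] 1 [-0.32  0.55  0.6   2.25 -0.65  0.51 -0.61]
fork_b [ 0.411 -0.109] -1 [-0.32  0.55  0.6   2.25 -0.65  0.51 -0.61]
spoon [ 0.405 -0.278] 0 [ 0.14  0.6   0.49  2.1  -0.51  0.56  2.57]
spoon [ 0.405 -0.278] 1 [ 0.15  0.6   0.48  2.1  -0.5   0.56 -0.58]
spoon [ 0.405 -0.278] -1 [ 0.15  0.6   0.48  2.1  -0.5   0.56 -0.58]
fork [ 0.598 -0.278] 0 [ 0.15  0.77  0.34  1.66 -0.34  0.77  2.29]
spoon [ 0.618 -0.022] 0 [-0.12  0.69  0.14  1.77 -0.14  0.7   1.73]
knife [0.618 0.236] 0 [-0.43  0.74  0.03  1.65 -0.03  0.76  1.24]
```

```bash
python3 - <<'E'
from h import *
pick('fork_a'); s=snap('top','pics/t1.png'); print(proj(s,[manip.get_ee_pos()]))
snap('scene','pics/s1.png')
E
python3 -c "
import cv2,numpy as np
a=cv2.imread('pics/t1.png')[60:300,150:450];b=cv2.imread('pics/s1.png')[100:340,200:500]
cv2.imwrite('pics/c1.png',cv2.resize(np.hstack([a,b]),None,fx=1.33,fy=1.33))"
```

```text
fork_a width 0.1363847732080788 F [-1.6 -0.1  5.9] t 3.6583
lifted width 0.13186855334914807 [0.38853205 0.27983101 0.13912901]
[[199.08830659 207.93292407]]
```

View pics/c1.png

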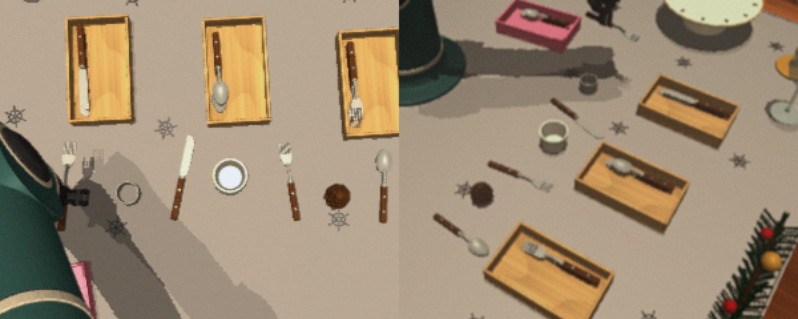

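The fork is held: its tines show ahead of the gripper at about (68,155) in the left crop, and the jaw width reads 0.13. Next I place it and pick up the knife.

```bash
sed -i 's/\*g,.003\]/*g,.004]/' h.py
python3 - <<'E'
from h import *
place('fork')
pick('knife')
s=snap('top','pics/t2.png'); snap('scene','pics/s2.png')
E
python3 -c "
import cv2,numpy as np
a=cv2.imread('pics/t2.png')[60:300,180:480];b=cv2.imread('pics/s2.png')[120:360,200:500]
cv2.imwrite('pics/c2.png',cv2.resize(np.hstack([a,b]),None,fx=1.33,fy=1.33))"
```

```text
F [-0.4  0.2 -0.6]
placed t 9.2167
knife width 0.14120702258473347 F [-1.5 -1.4  6.4] t 12.7833
lifted width 0.1356623748239022 [0.4158501  0.10183694 0.13926917]
```

View pics/c2.png

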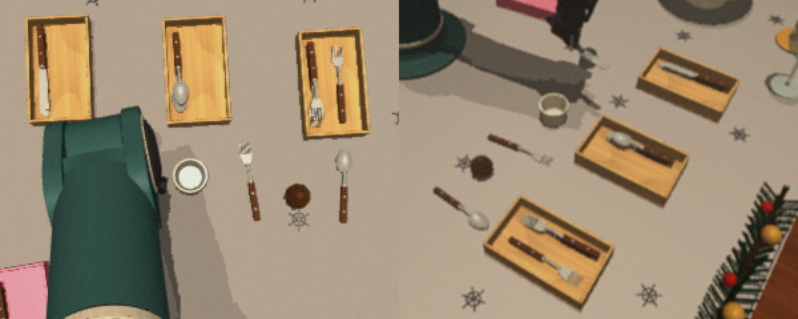

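fork_a lies centred in the fork tray, at (338,85) in the left crop. The knife is lifted, so I continue with the knife and then the spoon.

```bash
python3 - <<'E'
from h import *
place('knife')
pick('spoon'); place('spoon')
g,th=gp('fork_b'); manip.movep([*g,H],quat(th))
s=snap('top','pics/t3.png'); snap('scene','pics/s3.png')
import pickle; pickle.dump(s,open('top3.pkl','wb'))
E
python3 -c "
import cv2,numpy as np
a=cv2.imread('pics/t3.png')[60:300,180:480];b=cv2.imread('pics/s3.png')[120:360,200:500]
cv2.imwrite('pics/c3.png',cv2.resize(np.hstack([a,b]),None,fx=1.33,fy=1.33))"
```

```text
F [-0.5 -0.7 -0.4]
placed t 17.1667
spoon width 0.13479939957043022 F [-0.3 -0.2  4.7] t 21.1917
lifted width 0.13411059023378036 [ 0.40464516 -0.27787799  0.13912773]
F [ 0.2  0.  -1.3]
placed t 25.775
```

View pics/c3.png

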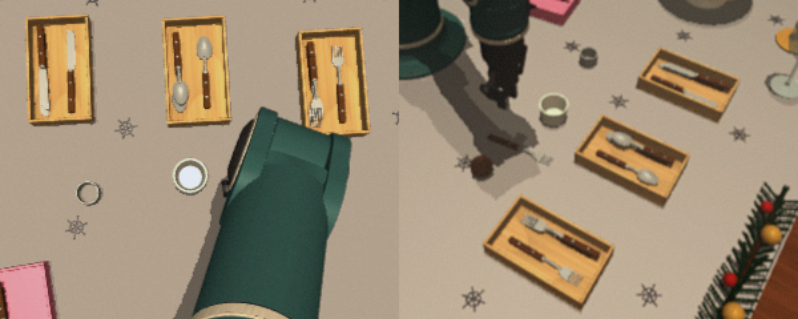

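The knife and spoon both lie centred in their trays, at (71,72) and (205,72) in the left crop. I'll measure fork_a's handle so fork_b can go on top of it.

Run:
```python
from h import *
import pickle
s=pickle.load(open('top3.pkl','rb')); im=s["image"]; hsv=cv2.cvtColor(im,cv2.COLOR_RGB2HSV)
m=((hsv[...,1]>90)&(hsv[...,2]<125)&((hsv[...,0]<16)|(hsv[...,0]>170))).astype(np.uint8)
m[:85]=0;m[158:]=0
out=m.copy();
cnt,_=cv2.findContours(m,cv2.RETR_LIST,cv2.CHAIN_APPROX_NONE)
for k in cnt:
    r=cv2.minAreaRect(k)
    if cv2.contourArea(k)>60: 
        b=ray(s,cv2.boxPoints(r),.015); print(np.round(r[0],1),np.round(r[1],1),ray(s,r[0],.015).round(4),b.round(4).tolist())
print(pp('fork'))
```

```text
[436.  137.5] [29.2  5.1] [[ 0.5784 -0.2745]] [[0.6149, -0.2657], [0.616, -0.2785], [0.542, -0.2832], [0.5409, -0.2705]]
[334.6 128. ] [26.2  4.4] [[ 0.5998 -0.02  ]] [[0.6329, -0.0122], [0.6337, -0.0233], [0.5669, -0.0277], [0.5662, -0.0166]]
[233.5 128.5] [ 5. 31.] [[0.5957 0.2351]] [[0.556, 0.2402], [0.6354, 0.2426], [0.6356, 0.2299], [0.5562, 0.2276]]
[413.8 108. ] [33.7  6.2] [[ 0.6532 -0.2192]] [[0.6954, -0.2068], [0.6973, -0.2223], [0.6114, -0.2314], [0.6095, -0.216]]
[312.7  97.5] [25.4  5.1] [[0.6775 0.0364]] [[0.7097, 0.0457], [0.7109, 0.0329], [0.6455, 0.027], [0.6443, 0.0398]]
[211.2  97.5] [25.3  6.2] [[0.6749 0.2941]] [[0.7073, 0.3048], [0.7083, 0.2891], [0.6427, 0.2834], [0.6417, 0.299]]
(array([ 0.59844294, -0.27770999]), 0.07)
```

The fork_a handle was centred by the jaws, so repeating the same commanded xy puts fork_b directly above it. The camera disagrees by about 4 mm in y.

```bash
python3 - <<'E'
from h import *
pick('fork_b'); place('fork',extra=.011)
manip.movep([.4,.1,.3],quat(0)); manip.hold(.5)
s=snap('top','pics/t4.png'); snap('scene','pics/s4.png'); print(manip.get_clock())
E
python3 -c "
import cv2,numpy as np
a=cv2.imread('pics/t4.png')[60:200,190:470];b=cv2.imread('pics/s4.png')[140:350,240:460]
a=cv2.resize(a,(640,320),interpolation=2);b=cv2.resize(b,None,fx=2,fy=2)
cv2.imwrite('pics/c4.png',a);cv2.imwrite('pics/d4.png',b)"
```

```text
fork_b width 0.13535518492924814 F [-2.1  0.6  6.9] t 29.0417
lifted width 0.13310527149282303 [ 0.4104971  -0.1086654   0.13930003]
F [-0.3 -0.8 -1.2]
placed t 33.2417
35.5083
```

View pics/c4.png

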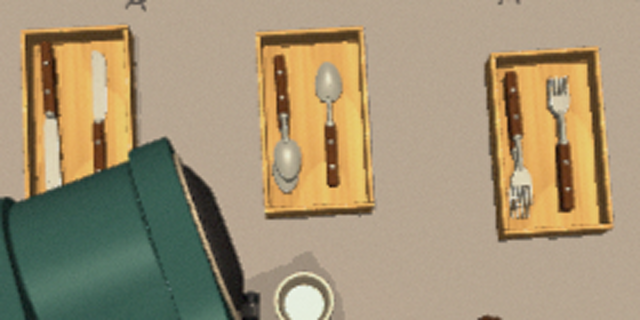

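View pics/d4.png

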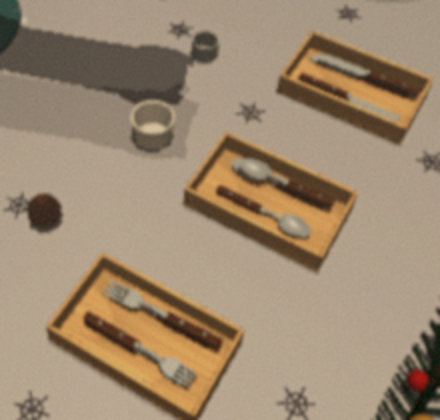

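All four pieces lie in their trays. fork_b is stacked squarely on fork_a at (563,145), and the votive is upright.

```bash
python3 -c "
from h import *
print(manip.get_width(),manip.get_contact_force()); print(manip.hand_in())"
```

```text
0.3018563024492895 [-0.37791791  1.15698682 -1.17363521]
the job is handed in; nothing more can be done
None
```

All four pieces are sorted and the job is handed in, at about 36 s on the clock. The hand-in reports no verdict. I gripped each piece across its handle and laid it lengthwise in its own tray, with fork_b stacked on fork_a.

- **Last pictures:** The spoon and both forks lie level and centred in their trays, with the forks stacked squarely. The knife was centred in the picture taken just after I placed it. In the final top view the arm partly hid its tray, but the scene view still shows it in place. The votive stood upright in both views, the gripper was empty and the arm was clear.
- **Disagreement:** For fork_a in its tray, the camera put the handle about 4 mm in y from where I had commanded the gripper. I trusted the gripper's position when stacking fork_b.
- **Forces:** The tool read about 5–7 N upward as the jaws closed on each piece, probably the fingertips brushing the table. That is far below the limits.

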